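# Put the class's pots and trowel away in their trays

## Robot

A 6-joint arm with a two-finger parallel gripper is mounted at the origin on the work surface. World frame = base frame: x ahead of the robot, y to its left, z up, the work surface at z = 0. Lengths are in m, angles in degrees, forces in N, time in s.
With the tool pointing down it reaches from about 0.35 to 0.975 m from the base axis. Payload 4.9 kg.
Tool frame: the origin (TCP) lies midway between the tips of the shut fingers; the grasp point (between the pads) lies 19 mm behind it; z points along the fingers, y is the line along which they close (so a half turn about z gives the same grasp; the last joint's range is limited). The gripper opens to 85 mm and grips with 20 to 120 N. Pads are 22 mm wide; open, the fingers measure 114 mm over their backs; the gripper's body (76 mm by 85 mm) begins 54 mm behind the grasp point. The pads swing forward as they close: fully open they stand 13 mm farther back than shut.
Start: joints at [69.729, 3.019, 92.412, -0, 84.569, -6.818], TCP at [0.145, 0.608, 0.231] pointing down, gripper open.
Joint ranges: [-172.51, 172.51], [-57.92, 126.97], [3.15, 148.05], [-58.71, 238.71], [5.1, 150.11], [-179.66, 179.66]. Speed limits (degrees/s): [147.25, 147.25, 180, 180, 180, 180].

## Interface

Orientations are given as a 3x3 rotation matrix whose columns are the frame's x, y, z axes.
In Python, from cell import * gives the robot as it stands.
- The arm moves only by the tool carry_out, never from a script. Its argument "moves" is a list of rows, each an object of numbers: "claw": the gripper's target within -1 to 1 (fully open at 1, half-way at 0, shut at -1); "dx", "dy", "dz": the shift along the tool's x, y, z in m; "turn": the turn about the tool's z in rad. In form: [{"claw": .., "dx": .., "dy": .., "dz": .., "turn": ..}, ...]. A call has 1 to 12 rows; each row shifts and turns the commanded pose from where the row before left it, along the tool's axes as they then stand; what a row does not reach is not made up. A row lasts 1/10 s, in which the tool goes at most 50 mm and 8.59 degrees, less where a joint would pass 70% of its speed; a pose out of reach is approached as far as the arm can. A call with a gripper value outside its range is refused whole. The fingers move at their own pace and stop on an object; the grip force is fixed at half the most. Time passes only in rows, so rows that do not move let the fingers close. It gives the time, the measured TCP pose, the force, the opening and the grip force at its end, in the units of the state.
- get_obs(): the state, without advancing time (a new reading comes with each control period).
- grab_frame(name): name is "side" or "top"; returns a dict with "pixels" (400x640x3 uint8, red, green, blue), "camera_matrix" (3x3 intrinsics, pixels), "cam_to_world" (4x4, takes a point from camera to world coordinates). Camera axes: x right, y down, z forward; pixel columns grow to the right and rows downward; lengths in m; the calibration is good to about 2 mm. A picture is of the moment at which its call begins. There is no depth.
- hand_in(): hands the job in; it is judged then, once.
The state is a dict: "time_s": time; "q": joint angles; "qd": joint speeds; "joint_efforts": joint torques, N m; "position": TCP position; "tool_rot": TCP orientation; "contact_force": force on the tool from outside, world axes, zero at the start; "torque": the same for the moment, N m; "grip_width": finger opening in m; "gripper_force": force on a finger pad.
Only numpy, scipy, OpenCV 4.12 (cv2) and the standard library are available. Lean on these libraries where they do the work, as an engineer would, in place of code of your own. Each camera call takes 0.05 s, during which the arm holds its last target. There are 200 camera calls.

## Task

The potting class is over: clear the loose pots and the trowel off the green mat. Stand the two round terracotta pots in the wooden tray and the two square plastic pots in the white tray, each upright on the tray's floor beside the pot that is already there, which you leave where it stands, and lay the trowel flat on the floor of the blue tool tray. Set the terracotta pots down, do not drop them.

Things in the scene. Friction and masses are not known exactly. Their poses are not given: they have to be found in the camera images.
- clay_plain_center (a point): Empty round terracotta pot, plain orange-brown all over; 66 mm tall, 60 mm across its upright rim band (the top 18 mm, the part to grip), tapering below it to 42 mm at the foot; about 110 g. Loose, standing upright on the green mat at the start. The point lies on its axis half-way up, 33 mm above its underside; z is up.
- clay_white_center (a point): Empty round terracotta pot, with a white-painted rim; 66 mm tall, 60 mm across its upright rim band (the top 18 mm, the part to grip), tapering below it to 42 mm at the foot; about 110 g. Loose, standing upright on the green mat at the start. The point lies on its axis half-way up, 33 mm above its underside; z is up.
- square_black_center (a point): Empty square plastic nursery pot, black; 66 mm tall, 60 x 60 mm over its upright rim band (the top 18 mm, the part to grip), about 50 x 50 mm below it; about 40 g. Loose, standing upright on the green mat at the start. The point lies at its centre half-way up, 33 mm above its underside; x and y are square to its flat sides, z is up.
- square_grey_center (a point): Empty square plastic nursery pot, mid grey; 66 mm tall, 60 x 60 mm over its upright rim band (the top 18 mm, the part to grip), about 50 x 50 mm below it; about 40 g. Loose, standing upright on the green mat at the start. The point lies at its centre half-way up, 33 mm above its underside; x and y are square to its flat sides, z is up.
- trowel_grip (a point): Small hand trowel, 160 mm long, lying flat on the green mat at the start: turned wooden handle 20 mm thick (95 mm long), brass ferrule, steel blade 36 mm wide and 9 mm high; about 90 g, it balances close to this point. The point lies in the middle of the handle's thickness, 10 mm above what it lies on, 20 mm behind the handle's blade end; its x runs along the tool towards the blade, whose tip is 87 mm ahead; the handle's butt is 75 mm behind. z is up.
- wood_tray: Light wooden tray, fixed, open-topped, 120 x 264 mm outside and 36 mm high, walls 7 mm, floor 7 mm thick; stands on the mat. Origin at the centre of its underside; its long side runs along its y, z is up. The pot with the blue rim already stands in it near its +y end.
- white_tray: White ribbed plastic tray, fixed, open-topped, 120 x 264 mm outside and 36 mm high, walls 5 mm, floor 5 mm thick; stands on the mat. Origin at the centre of its underside; its long side runs along its y, z is up. The green square pot already stands in it near its -y end.
- blue_tray: Blue metal tool tray, fixed, open-topped, 120 x 264 mm outside and 36 mm high, walls 5 mm, floor 5 mm thick; stands on the mat. Origin at the centre of its underside; its long side runs along its y, z is up. It is empty at the start; a small steel handle at each end.
- clay_blue_center (a point): Empty round terracotta pot, with a blue-painted rim; 66 mm tall, 60 mm across its upright rim band (the top 18 mm, the part to grip), tapering below it to 42 mm at the foot; about 110 g. Loose, already put away: it stands in the wooden tray, about 90 mm from the tray's middle towards its +y end. The point lies on its axis half-way up, 33 mm above its underside; z is up.
- square_green_center (a point): Empty square plastic nursery pot, dark green; 66 mm tall, 60 x 60 mm over its upright rim band (the top 18 mm, the part to grip), about 50 x 50 mm below it; about 40 g. Loose, already put away: it stands in the white tray, about 90 mm from the tray's middle towards its -y end. The point lies at its centre half-way up, 33 mm above its underside; x and y are square to its flat sides, z is up.

How it is judged:
By the outcome, as a careful person would: the job done as asked, in the order asked, and still so for the second after the job is handed in, with the robot touching nothing.
It also fails if it takes over 131 s, if anything falls off the work surface, if the arm or the gripper's body presses on something with over 40 N, if the wrist force passes 120 N, or if a joint passes its speed limit or range.

## Working session

There is one attempt and no reset: what is moved stays moved. The work goes in short steps, Python scripts to look and compute and a tool call to move; the robot and the scene stay as the last step left them, time stands still between calls to the robot, and variables do not carry over. Pictures are saved under pics/ and viewed, at most 14 in all, crops included, and the job is handed in when it is done.

Besides the shell and the picture viewer there is one more tool, called after "Request:" as a command line: name --argument value ..., lists and objects as JSON in quotes. carry_out: Moves the arm, as the interface text tells. Its arguments: {"type":"object","properties":{"moves":{"type":"array"}},"required":["moves"]}

```bash
mkdir -p pics
python3 - <<'E'
from cell import *
import cv2
o=get_obs();print({k:o[k] for k in('time_s','position','tool_rot','grip_width')})
for n in('top','side'):
    f=grab_frame(n);cv2.imwrite(f'pics/{n}0.png',f['pixels'][...,::-1]);print(n,f['camera_matrix'],f['cam_to_world'])
E
```

```text
{'time_s': 0.0, 'position': array([0.14518552, 0.60727616, 0.23006677]), 'tool_rot': array([[-9.72558788e-01,  2.32656112e-01, -7.33737107e-04],
       [ 2.32657103e-01,  9.72557019e-01, -1.87543536e-03],
       [ 2.77269676e-04, -1.99468029e-03, -9.99997972e-01]]), 'grip_width': 0.08583513401119852}
top [[390.18640298   0.         316.17293876]
 [  0.         390.18640298 200.53996199]
 [  0.           0.           1.        ]] [[-0.00984758 -0.98791811  0.15466359  0.31801687]
 [-0.99986308  0.01178514  0.01161565  0.04443152]
 [-0.01329804 -0.15452802 -0.98789891  1.21310992]
 [ 0.          0.          0.          1.        ]]
side [[378.69300844   0.         325.21905848]
 [  0.         378.69300844 200.02400648]
 [  0.           0.           1.        ]] [[-0.96140751 -0.20466341  0.18387086  0.30403558]
 [-0.27487938  0.74295218 -0.61029779  0.67030616]
 [-0.01170163 -0.63728718 -0.77053755  0.86678061]
 [ 0.          0.          0.          1.        ]]
```

View pics/top0.png

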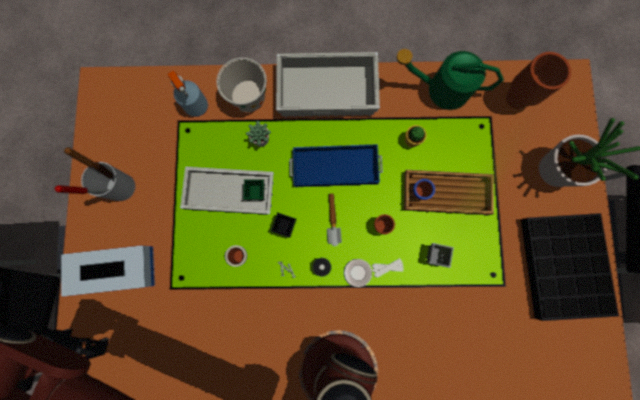

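View pics/side0.png

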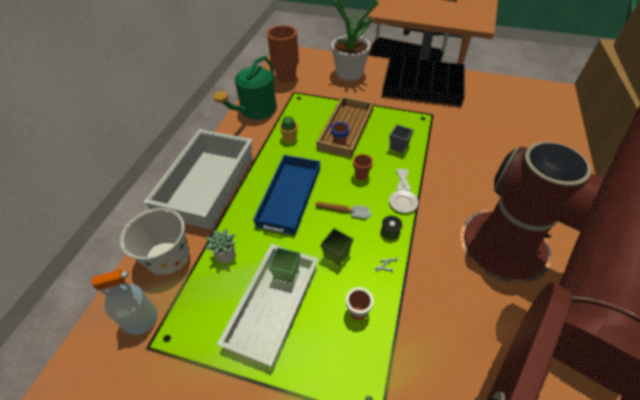

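The top view shows: white tray at (228,190) with the green pot at (254,190), blue tray (335,166), wood tray (450,193) with the blue-rim pot (424,190). The loose items are clay_white (235,256), black (283,225), clay_plain (384,225), grey (437,255) and the trowel at (334,218) with its blade towards the robot. I'll measure by masks next, in both views.

```bash
cat > h.py <<'E'
import numpy as np,cv2
from cell import *
def ray(f,uv):
    K,T=f['camera_matrix'],f['cam_to_world']
    d=T[:3,:3]@np.linalg.solve(K,[uv[0],uv[1],1.]);return T[:3,3],d
def onz(f,uv,z):
    c,d=ray(f,uv);return c+d*(z-c[2])/d[2]
def proj(f,p):
    T=f['cam_to_world'];q=f['camera_matrix']@(T[:3,:3].T@(np.asarray(p)-T[:3,3]));return q[:2]/q[2]
def nongreen(f):
    h=cv2.cvtColor(f['pixels'],cv2.COLOR_RGB2HSV)
    g=cv2.inRange(h,(30,150,130),(50,255,255));return cv2.bitwise_not(g)
E
python3 - <<'E'
from h import *
for n,box in(('top',(170,110,340,185)),('side',(200,90,250,290))):
    f=grab_frame(n);m=nongreen(f);x,y,w,h=box
    k,l,st,c=cv2.connectedComponentsWithStats(m)
    for i in range(1,k):
        if 60<st[i,4]<8000: print(n,st[i],c[i].round(1),onz(f,c[i],.03).round(3))
    s=2.3 if n=='top' else 2
    cv2.imwrite(f'pics/{n}1.png',cv2.resize(f['pixels'][y:y+h,x:x+w,::-1],None,fx=s,fy=s,interpolation=cv2.INTER_CUBIC))
E
```

```text
top [398 126  28  24 471] [411.5 137.3] [ 0.701 -0.243  0.03 ]
top [ 289  144   94   44 3687] [334.8 165.5] [ 0.613 -0.001  0.03 ]
top [ 180  166   94   49 3931] [226.7 190.3] [0.539 0.335 0.03 ]
top [327 193  15  53 457] [332.7 223.3] [0.433 0.009 0.03 ]
top [268 212  29  27 533] [281.8 225.3] [0.428 0.164 0.03 ]
top [366 214  29  22 495] [380.1 224.9] [ 0.426 -0.135  0.03 ]
top [418 243  36  25 707] [435.6 254.9] [ 0.335 -0.297  0.03 ]
top [224 245  23  22 392] [235.4 255.6] [0.338 0.303 0.03 ]
top [310 257  22  20 337] [320.2 266.6] [0.303 0.048 0.03 ]
top [279 262  16  16  84] [286.2 268.8] [0.298 0.15  0.03 ]
side [280 117  17  30 428] [288.2 132. ] [ 0.706 -0.246  0.03 ]
side [387 125  26  34 596] [399.5 140.9] [ 0.338 -0.299  0.03 ]
side [ 253  155   67   83 3503] [286.7 196.4] [0.615 0.024 0.03 ]
side [351 154  22  33 525] [361.3 169.5] [ 0.43  -0.139  0.03 ]
side [316 202  56  18 507] [346.3 209.8] [0.437 0.026 0.03 ]
side [380 216  22  27 462] [390.6 228.5] [0.307 0.057 0.03 ]
side [320 229  33  45 969] [335.7 250.1] [0.432 0.162 0.03 ]
side [ 217  244  102  130 7001] [267.9 308.1] [0.543 0.356 0.03 ]
side [376 258  21  13 125] [385.4 264.3] [0.301 0.169 0.03 ]
side [ 344  287   30   44 1008] [357.9 307.8] [0.342 0.299 0.03 ]
```

View pics/top1.png

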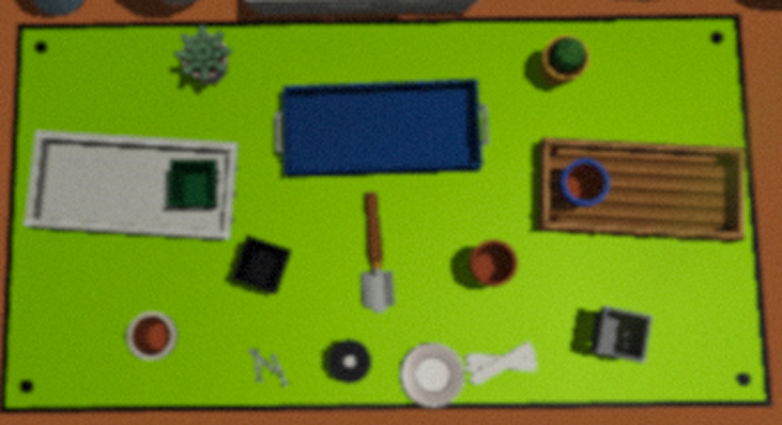

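The crop shows clean outlines, with the shadows lying to the left of the objects. The black pot is turned by roughly 20°, the grey one by about 10°, and the trowel's blade points at the robot. Next I take shadow-free masks, with outlines cast onto the rim planes.

Run:
```python
from h import *
rois={'top':dict(cw=(218,240,36,32),bk=(266,208,36,36),cp=(366,208,36,36),gr=(416,240,42,34),tr=(322,190,24,60),blue_t=(286,140,100,50),white_t=(176,160,102,60),wood_t=(400,162,98,56)),
'side':dict(cw=(338,282,42,54),bk=(314,224,44,56),cp=(346,150,32,40),gr=(382,120,36,44),tr=(312,196,64,30))}
for n in rois:
    f=grab_frame(n);h=cv2.cvtColor(f['pixels'],cv2.COLOR_RGB2HSV)
    green=cv2.inRange(h,(28,110,30),(55,255,255));m0=cv2.bitwise_not(green)
    vis=cv2.bitwise_and(f['pixels'],f['pixels'],mask=m0);
    cv2.imwrite(f'pics/{n}m.png',cv2.resize(vis[110:295,170:510,::-1] if n=='top' else vis[90:340,200:440,::-1],None,fx=2.3,fy=2.3,interpolation=cv2.INTER_NEAREST))
    for k,(x,y,w,hh) in rois[n].items():
        m=np.zeros_like(m0);m[y:y+hh,x:x+w]=m0[y:y+hh,x:x+w]
        m=cv2.morphologyEx(m,cv2.MORPH_OPEN,np.ones((3,3),np.uint8)) if k!='tr' else m
        c=max(cv2.findContours(m,cv2.RETR_EXTERNAL,cv2.CHAIN_APPROX_NONE)[0],key=cv2.contourArea)[:,0]
        z={'tr':.012}.get(k,.038 if '_t' in k else .068)
        P=np.array([onz(f,p,z)[:2] for p in c],np.float32)
        r=cv2.minAreaRect(P);M=cv2.moments(c)
        print(n,k,'rect',np.round(r[0],3),np.round(r[1],3),round(r[2],1),'circ',np.round(cv2.minEnclosingCircle(P)[0],3),'x',P[:,0].min().round(3),P[:,0].max().round(3),'y',P[:,1].min().round(3),P[:,1].max().round(3))
```

```text
top cw rect [0.338 0.295] [0.062 0.055] 89.4 circ [0.338 0.295] x 0.311 0.366 y 0.264 0.326
top bk rect [0.426 0.157] [0.054 0.054] 71.5 circ [0.426 0.158] x 0.396 0.455 y 0.127 0.189
top cp rect [ 0.425 -0.141] [0.059 0.053] 89.3 circ [ 0.427 -0.14 ] x 0.399 0.452 y -0.17 -0.111
top gr rect [ 0.333 -0.298] [0.066 0.06 ] 78.0 circ [ 0.333 -0.299] x 0.302 0.365 y -0.335 -0.263
top tr rect [0.447 0.006] [0.04  0.158] 89.2 circ [0.447 0.009] x 0.368 0.526 y -0.014 0.026
top blue_t rect [0.612 0.002] [0.125 0.274] 1.2 circ [ 0.614 -0.001] x 0.55 0.676 y -0.136 0.138
top white_t rect [0.539 0.333] [0.275 0.132] 85.8 circ [0.538 0.333] x 0.465 0.612 y 0.194 0.472
top wood_t rect [ 0.524 -0.345] [0.27  0.124] 86.2 circ [ 0.522 -0.346] x 0.455 0.594 y -0.484 -0.208
side cw rect [0.34  0.303] [0.059 0.076] 14.0 circ [0.342 0.304] x 0.311 0.372 y 0.266 0.343
side bk rect [0.444 0.143] [0.027 0.015] 54.0 circ [0.443 0.144] x 0.432 0.453 y 0.132 0.155
side cp rect [ 0.425 -0.116] [0.054 0.104] 13.3 circ [ 0.43  -0.115] x 0.401 0.458 y -0.167 -0.062
side gr rect [ 0.34  -0.268] [0.118 0.06 ] 84.9 circ [ 0.34  -0.268] x 0.307 0.368 y -0.328 -0.208
side tr rect [0.45  0.011] [0.159 0.043] 3.2 circ [0.45  0.014] x 0.371 0.53 y -0.014 0.03
```

View pics/topm.png

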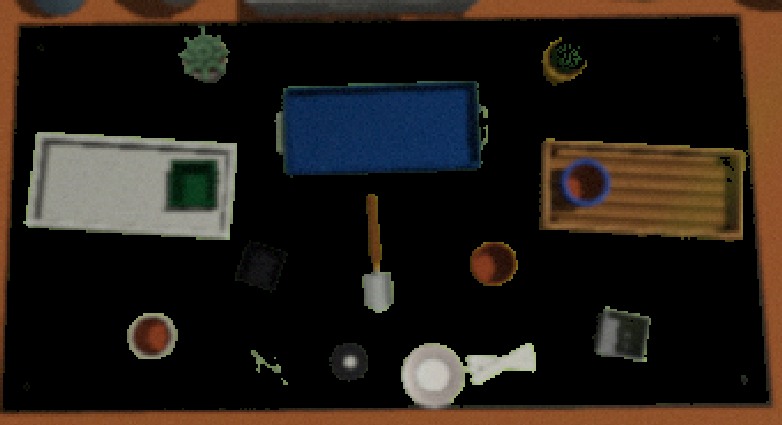

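The masks are clean. Rim centres come out at clay_white (0.338,0.295), clay_plain (0.426,-0.140), black (0.426,0.157) turned -18.5°, and grey (0.333,-0.300) turned -12°. I turn the tool first so that its x and y lie along world y and x.

Request:
carry_out --moves '[{"claw":1,"dx":0,"dy":0,"dz":0,"turn":0.1486},{"claw":1,"dx":0,"dy":0,"dz":0,"turn":0.1486},{"claw":1,"dx":0,"dy":0,"dz":0,"turn":0.1486},{"claw":1,"dx":0,"dy":0,"dz":0,"turn":0.1486},{"claw":1,"dx":0,"dy":0,"dz":0,"turn":0.1486},{"claw":1,"dx":0,"dy":0,"dz":0,"turn":0.1486},{"claw":1,"dx":0,"dy":0,"dz":0,"turn":0.1486},{"claw":1,"dx":0,"dy":0,"dz":0,"turn":0.1486},{"claw":1,"dx":0,"dy":0,"dz":0,"turn":0.1486}]'

```text
time_s: 1.2
position: [0.1454, 0.6078, 0.2312]
tool_rot: [[0.008, 1.0, -0.0], [1.0, -0.008, -0.0], [-0.0, -0.0, -1.0]]
contact_force: [-0.6, -0.3, -0.1]
grip_width: 0.0856
gripper_force: 0.0
```

Request:
carry_out --moves '[{"claw":1,"dx":-0.039,"dy":0.024,"dz":0,"turn":0},{"claw":1,"dx":-0.039,"dy":0.024,"dz":0,"turn":0},{"claw":1,"dx":-0.039,"dy":0.024,"dz":0,"turn":0},{"claw":1,"dx":-0.039,"dy":0.024,"dz":0,"turn":0},{"claw":1,"dx":-0.039,"dy":0.024,"dz":0,"turn":0},{"claw":1,"dx":-0.039,"dy":0.024,"dz":0,"turn":0},{"claw":1,"dx":-0.039,"dy":0.024,"dz":0,"turn":0},{"claw":1,"dx":-0.039,"dy":0.024,"dz":0,"turn":0},{"claw":1,"dx":0,"dy":0,"dz":0,"turn":0},{"claw":1,"dx":0,"dy":0,"dz":0,"turn":0}]'

```text
time_s: 2.2
position: [0.3374, 0.295, 0.2314]
tool_rot: [[0.004, 1.0, 0.0], [1.0, -0.004, 0.001], [0.001, 0.0, -1.0]]
contact_force: [-0.5, -0.3, 0.2]
grip_width: 0.0857
gripper_force: 0.0
```

Request:
carry_out --moves '[{"claw":1,"dx":0,"dy":0,"dz":0.045,"turn":0},{"claw":1,"dx":0,"dy":0,"dz":0.045,"turn":0},{"claw":1,"dx":0,"dy":0,"dz":0.045,"turn":0},{"claw":1,"dx":0,"dy":0,"dz":0.04,"turn":0},{"claw":1,"dx":0,"dy":0,"dz":0.02,"turn":0},{"claw":1,"dx":0,"dy":0,"dz":0,"turn":0},{"claw":-1,"dx":0,"dy":0,"dz":0,"turn":0},{"claw":-1,"dx":0,"dy":0,"dz":0,"turn":0},{"claw":-1,"dx":0,"dy":0,"dz":0,"turn":0},{"claw":-1,"dx":0,"dy":0,"dz":0,"turn":0},{"claw":-1,"dx":0,"dy":0,"dz":0,"turn":0},{"claw":-1,"dx":0,"dy":0,"dz":0,"turn":0}]'

```text
time_s: 3.4
position: [0.3386, 0.297, 0.0388]
tool_rot: [[0.002, 1.0, 0.004], [1.0, -0.002, 0.003], [0.003, 0.004, -1.0]]
contact_force: [-0.1, 0.8, 6.3]
grip_width: 0.0586
gripper_force: 64.7
```

Request:
carry_out --moves '[{"claw":-1,"dx":0,"dy":0,"dz":-0.01,"turn":0},{"claw":-1,"dx":0,"dy":0,"dz":-0.03,"turn":0},{"claw":-1,"dx":0,"dy":0,"dz":-0.04,"turn":0},{"claw":-1,"dx":0,"dy":0,"dz":-0.04,"turn":0},{"claw":-1,"dx":0,"dy":0,"dz":-0.02,"turn":0},{"claw":-1,"dx":0,"dy":0,"dz":0,"turn":0},{"claw":-1,"dx":0,"dy":0,"dz":0,"turn":0}]'

```text
time_s: 4.1
position: [0.3366, 0.2953, 0.1759]
tool_rot: [[0.002, 1.0, -0.0], [1.0, -0.002, -0.0], [-0.0, -0.0, -1.0]]
contact_force: [-0.1, -0.3, -1.3]
grip_width: 0.0582
gripper_force: 64.6
```

Run:
```python
from h import *
f=grab_frame('side');u=proj(f,get_obs()['position']).astype(int);print(u)
x,y=max(u[0]-100,0),max(u[1]-90,0)
cv2.imwrite('pics/s2.png',cv2.resize(f['pixels'][y:y+180,x:x+200,::-1],None,fx=3,fy=3,interpolation=cv2.INTER_CUBIC))
```

```text
[364 276]
```

View pics/s2.png

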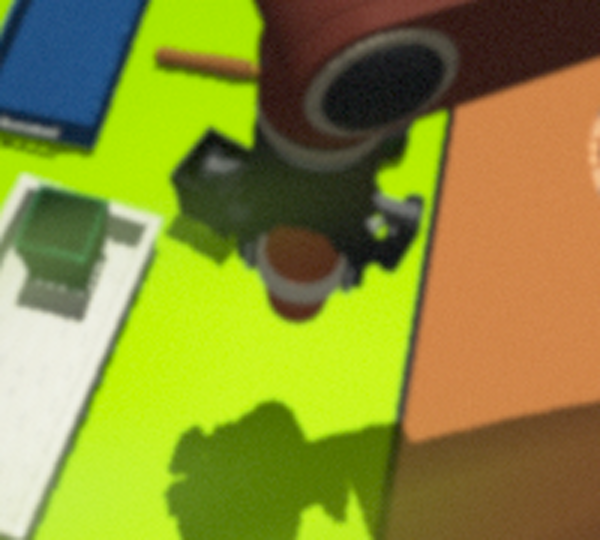

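The pot is held upright by its rim, under the fingers at about (300,280) in the crop. Carrying it to the far place in the wooden tray.

Request:
carry_out --moves '[{"claw":-1,"dx":-0.02,"dy":0.006,"dz":0,"turn":0},{"claw":-1,"dx":-0.04,"dy":0.01,"dz":0,"turn":0},{"claw":-1,"dx":-0.04,"dy":0.01,"dz":0,"turn":0},{"claw":-1,"dx":-0.04,"dy":0.01,"dz":0,"turn":0},{"claw":-1,"dx":-0.04,"dy":0.01,"dz":0,"turn":0},{"claw":-1,"dx":-0.04,"dy":0.01,"dz":0,"turn":0},{"claw":-1,"dx":-0.04,"dy":0.01,"dz":0,"turn":0},{"claw":-1,"dx":-0.04,"dy":0.01,"dz":0,"turn":0},{"claw":-1,"dx":-0.04,"dy":0.01,"dz":0,"turn":0},{"claw":-1,"dx":-0.04,"dy":0.01,"dz":0,"turn":0},{"claw":-1,"dx":-0.04,"dy":0.01,"dz":0,"turn":0},{"claw":-1,"dx":-0.04,"dy":0.01,"dz":0,"turn":0}]'

```text
time_s: 5.35
position: [0.451, -0.1657, 0.1734]
tool_rot: [[0.002, 1.0, -0.004], [1.0, -0.002, 0.002], [0.002, -0.004, -1.0]]
contact_force: [0.1, 0.4, -0.7]
grip_width: 0.0584
gripper_force: 64.6
```

Request:
carry_out --moves '[{"claw":-1,"dx":-0.04,"dy":0.01,"dz":0,"turn":0},{"claw":-1,"dx":-0.04,"dy":0.01,"dz":0,"turn":0},{"claw":-1,"dx":-0.04,"dy":0.01,"dz":0,"turn":0},{"claw":-1,"dx":-0.04,"dy":0.01,"dz":0,"turn":0},{"claw":-1,"dx":-0.04,"dy":0.01,"dz":0,"turn":0},{"claw":-1,"dx":-0.04,"dy":0.01,"dz":0,"turn":0},{"claw":-1,"dx":-0.015,"dy":0.008,"dz":0,"turn":0},{"claw":-1,"dx":0,"dy":0,"dz":0,"turn":0},{"claw":-1,"dx":0,"dy":0,"dz":0,"turn":0}]'

```text
time_s: 6.25
position: [0.5189, -0.4185, 0.1735]
tool_rot: [[0.002, 1.0, -0.003], [1.0, -0.002, 0.004], [0.004, -0.003, -1.0]]
contact_force: [0.1, 0.6, -0.8]
grip_width: 0.0584
gripper_force: 64.6
```

Run:
```python
from h import *
f=grab_frame('top');print(proj(f,get_obs()['position']))
cv2.imwrite('pics/t3.png',cv2.resize(f['pixels'][140:280,380:520,::-1],None,fx=4,fy=4,interpolation=cv2.INTER_CUBIC))
```

```text
[492.09762142 184.38807314]
```

View pics/t3.png

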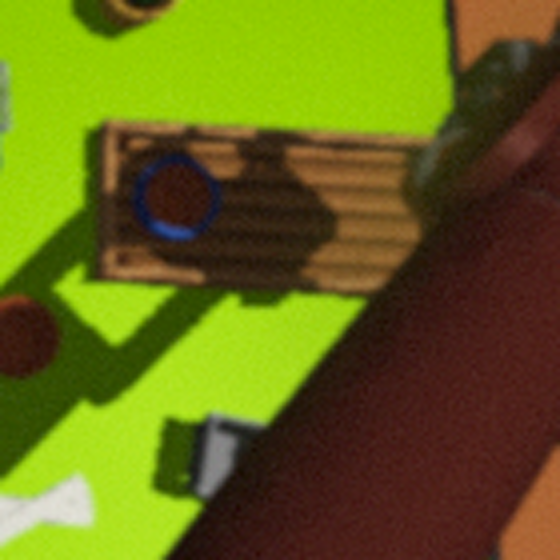

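The arm hides the place, but the tray and its blue-rim pot stand as measured. Lowering now, slowly at the end.

Request:
carry_out --moves '[{"claw":-1,"dx":0,"dy":0.002,"dz":0.03,"turn":0},{"claw":-1,"dx":0,"dy":0,"dz":0.04,"turn":0},{"claw":-1,"dx":0,"dy":0,"dz":0.03,"turn":0},{"claw":-1,"dx":0,"dy":0,"dz":0.015,"turn":0},{"claw":-1,"dx":0,"dy":0,"dz":0.004,"turn":0},{"claw":-1,"dx":0,"dy":0,"dz":0.002,"turn":0},{"claw":-1,"dx":0,"dy":0,"dz":0.002,"turn":0},{"claw":-1,"dx":0,"dy":0,"dz":0,"turn":0},{"claw":-1,"dx":0,"dy":0,"dz":0,"turn":0}]'

```text
time_s: 7.2
position: [0.5226, -0.4203, 0.0548]
tool_rot: [[0.001, 1.0, 0.002], [1.0, -0.001, -0.002], [-0.002, 0.002, -1.0]]
contact_force: [-0.3, 0.7, -0.7]
grip_width: 0.0586
gripper_force: 64.6
```

Request:
carry_out --moves '[{"claw":-1,"dx":0,"dy":0,"dz":0.002,"turn":0},{"claw":-1,"dx":0,"dy":0,"dz":0.002,"turn":0},{"claw":-1,"dx":0,"dy":0,"dz":0.002,"turn":0},{"claw":-1,"dx":0,"dy":0,"dz":0.001,"turn":0},{"claw":-1,"dx":0,"dy":0,"dz":0,"turn":0},{"claw":-1,"dx":0,"dy":0,"dz":0,"turn":0}]'

```text
time_s: 7.8
position: [0.5219, -0.4196, 0.0462]
tool_rot: [[0.001, 1.0, -0.0], [1.0, -0.001, 0.0], [0.0, -0.0, -1.0]]
contact_force: [-0.8, 0.7, -1.0]
grip_width: 0.0585
gripper_force: 64.8
```

Request:
carry_out --moves '[{"claw":-1,"dx":0,"dy":0,"dz":0.001,"turn":0},{"claw":-1,"dx":0,"dy":0,"dz":0.001,"turn":0},{"claw":-1,"dx":0,"dy":0,"dz":0,"turn":0},{"claw":-1,"dx":0,"dy":0,"dz":0,"turn":0}]'

```text
time_s: 8.2
position: [0.5221, -0.42, 0.0458]
tool_rot: [[0.001, 1.0, -0.0], [1.0, -0.001, -0.0], [-0.0, -0.0, -1.0]]
contact_force: [-2.2, 2.2, 5.6]
grip_width: 0.0585
gripper_force: 65.4
```

Touched the floor at z = 0.046 as predicted. Release and rise.

Request:
carry_out --moves '[{"claw":1,"dx":0,"dy":0,"dz":0,"turn":0},{"claw":1,"dx":0,"dy":0,"dz":0,"turn":0},{"claw":1,"dx":0,"dy":0,"dz":0,"turn":0},{"claw":1,"dx":0,"dy":0,"dz":0,"turn":0},{"claw":1,"dx":0,"dy":0,"dz":0,"turn":0},{"claw":1,"dx":0,"dy":0,"dz":-0.01,"turn":0},{"claw":1,"dx":0,"dy":0,"dz":-0.03,"turn":0},{"claw":1,"dx":0,"dy":0,"dz":-0.045,"turn":0},{"claw":1,"dx":0,"dy":0,"dz":-0.045,"turn":0}]'

```text
time_s: 9.1
position: [0.5216, -0.4193, 0.1756]
tool_rot: [[0.001, 1.0, -0.001], [1.0, -0.001, 0.001], [0.001, -0.001, -1.0]]
contact_force: [1.2, 0.1, 0.3]
grip_width: 0.0852
gripper_force: 0.0
```

Request:
carry_out --moves '[{"claw":1,"dx":0.04,"dy":-0.014,"dz":0,"turn":0},{"claw":1,"dx":0.04,"dy":-0.014,"dz":0,"turn":0},{"claw":1,"dx":0.04,"dy":-0.014,"dz":0,"turn":0},{"claw":1,"dx":0.04,"dy":-0.014,"dz":0,"turn":0},{"claw":1,"dx":0.04,"dy":-0.014,"dz":0,"turn":0},{"claw":1,"dx":0.04,"dy":-0.013,"dz":0,"turn":0},{"claw":1,"dx":0.04,"dy":-0.013,"dz":0,"turn":0},{"claw":1,"dx":0,"dy":0,"dz":0,"turn":0},{"claw":1,"dx":0,"dy":0,"dz":0,"turn":0}]'

```text
time_s: 10.0
position: [0.4265, -0.1392, 0.1752]
tool_rot: [[-0.0, 1.0, 0.002], [1.0, 0.0, -0.001], [-0.001, 0.002, -1.0]]
contact_force: [0.1, -0.4, 0.5]
grip_width: 0.0854
gripper_force: 0.0
```

Run:
```python
from h import *
f=grab_frame('top')
cv2.imwrite('pics/t4.png',cv2.resize(f['pixels'][140:280,380:520,::-1],None,fx=4,fy=4,interpolation=cv2.INTER_CUBIC))
```

```text
(no output)
```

View pics/t4.png

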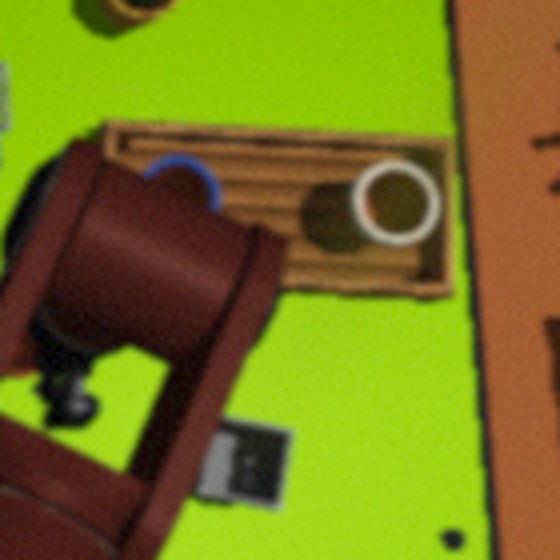

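The white-rim pot stands upright in the tray at about (395,200) in the crop, with ample room between it and the blue-rim pot (180,195). Now the plain pot.

Request:
carry_out --moves '[{"claw":1,"dx":-0.002,"dy":0,"dz":0.04,"turn":0},{"claw":1,"dx":0,"dy":0,"dz":0.045,"turn":0},{"claw":1,"dx":0,"dy":0,"dz":0.035,"turn":0},{"claw":1,"dx":0,"dy":0,"dz":0.017,"turn":0},{"claw":1,"dx":0,"dy":0,"dz":0,"turn":0},{"claw":-1,"dx":0,"dy":0,"dz":0,"turn":0},{"claw":-1,"dx":0,"dy":0,"dz":0,"turn":0},{"claw":-1,"dx":0,"dy":0,"dz":0,"turn":0},{"claw":-1,"dx":0,"dy":0,"dz":0,"turn":0},{"claw":-1,"dx":0,"dy":0,"dz":0,"turn":0},{"claw":-1,"dx":0,"dy":0,"dz":0,"turn":0}]'

```text
time_s: 11.15
position: [0.4282, -0.1428, 0.0397]
tool_rot: [[0.001, 1.0, 0.004], [1.0, -0.001, -0.003], [-0.003, 0.004, -1.0]]
contact_force: [-0.2, -1.7, 5.4]
grip_width: 0.0585
gripper_force: 64.9
```

Request:
carry_out --moves '[{"claw":-1,"dx":0,"dy":0,"dz":-0.01,"turn":0},{"claw":-1,"dx":0,"dy":0,"dz":-0.03,"turn":0},{"claw":-1,"dx":0,"dy":0,"dz":-0.04,"turn":0},{"claw":-1,"dx":0,"dy":0,"dz":-0.04,"turn":0},{"claw":-1,"dx":0,"dy":0,"dz":-0.017,"turn":0},{"claw":-1,"dx":0,"dy":0,"dz":0,"turn":0},{"claw":-1,"dx":0,"dy":0,"dz":0,"turn":0}]'

```text
time_s: 11.85
position: [0.4258, -0.1412, 0.1737]
tool_rot: [[0.001, 1.0, -0.001], [1.0, -0.001, 0.0], [0.0, -0.001, -1.0]]
contact_force: [-0.4, -0.5, -1.7]
grip_width: 0.0584
gripper_force: 64.7
```

Request:
carry_out --moves '[{"claw":-1,"dx":-0.033,"dy":0.017,"dz":0,"turn":0},{"claw":-1,"dx":-0.033,"dy":0.017,"dz":0,"turn":0},{"claw":-1,"dx":-0.033,"dy":0.017,"dz":0,"turn":0},{"claw":-1,"dx":-0.033,"dy":0.017,"dz":0,"turn":0},{"claw":-1,"dx":-0.033,"dy":0.017,"dz":0,"turn":0},{"claw":-1,"dx":-0.033,"dy":0.016,"dz":0,"turn":0},{"claw":-1,"dx":0,"dy":0,"dz":0.03,"turn":0},{"claw":-1,"dx":0,"dy":0,"dz":0.04,"turn":0},{"claw":-1,"dx":0,"dy":0,"dz":0.03,"turn":0},{"claw":-1,"dx":0,"dy":0,"dz":0.015,"turn":0},{"claw":-1,"dx":0,"dy":0,"dz":0.003,"turn":0},{"claw":-1,"dx":0,"dy":0,"dz":0,"turn":0}]'

```text
time_s: 13.05
position: [0.5269, -0.3394, 0.0558]
tool_rot: [[0.001, 1.0, -0.001], [1.0, -0.001, 0.001], [0.001, -0.001, -1.0]]
contact_force: [-0.9, -0.2, -1.8]
grip_width: 0.0582
gripper_force: 64.8
```

Request:
carry_out --moves '[{"claw":-1,"dx":0,"dy":0,"dz":0.002,"turn":0},{"claw":-1,"dx":0,"dy":0,"dz":0.002,"turn":0},{"claw":-1,"dx":0,"dy":0,"dz":0.001,"turn":0},{"claw":-1,"dx":0,"dy":0,"dz":0,"turn":0},{"claw":-1,"dx":0,"dy":0,"dz":0,"turn":0}]'

```text
time_s: 13.55
position: [0.5272, -0.3398, 0.0517]
tool_rot: [[0.001, 1.0, 0.0], [1.0, -0.001, -0.0], [-0.0, 0.0, -1.0]]
contact_force: [-0.6, -0.9, -1.3]
grip_width: 0.0583
gripper_force: 64.8
```

Request:
carry_out --moves '[{"claw":-1,"dx":0,"dy":0,"dz":0.002,"turn":0},{"claw":-1,"dx":0,"dy":0,"dz":0.002,"turn":0},{"claw":-1,"dx":0,"dy":0,"dz":0.001,"turn":0},{"claw":-1,"dx":0,"dy":0,"dz":0.001,"turn":0},{"claw":-1,"dx":0,"dy":0,"dz":0,"turn":0},{"claw":-1,"dx":0,"dy":0,"dz":0,"turn":0}]'

```text
time_s: 14.15
position: [0.5272, -0.3399, 0.0467]
tool_rot: [[0.001, 1.0, -0.0], [1.0, -0.001, -0.0], [-0.0, -0.0, -1.0]]
contact_force: [-3.1, 1.6, 6.8]
grip_width: 0.0588
gripper_force: 65.6
```

Touched down. Release, rise and go to the black pot, then look again at the wooden tray and both square pots.

Request:
carry_out --moves '[{"claw":1,"dx":0,"dy":0,"dz":0,"turn":0},{"claw":1,"dx":0,"dy":0,"dz":0,"turn":0},{"claw":1,"dx":0,"dy":0,"dz":0,"turn":0},{"claw":1,"dx":0,"dy":0,"dz":0,"turn":0},{"claw":1,"dx":0,"dy":0,"dz":0,"turn":0},{"claw":1,"dx":0,"dy":0,"dz":-0.01,"turn":0},{"claw":1,"dx":0,"dy":0,"dz":-0.03,"turn":0},{"claw":1,"dx":0,"dy":0,"dz":-0.045,"turn":0},{"claw":1,"dx":0,"dy":0,"dz":-0.045,"turn":0}]'

```text
time_s: 15.05
position: [0.5266, -0.3393, 0.1767]
tool_rot: [[0.001, 1.0, -0.001], [1.0, -0.001, 0.001], [0.001, -0.001, -1.0]]
contact_force: [-0.2, -0.1, -0.2]
grip_width: 0.0854
gripper_force: 0.0
```

Request:
carry_out --moves '[{"claw":1,"dx":0.04,"dy":-0.009,"dz":0,"turn":0},{"claw":1,"dx":0.04,"dy":-0.009,"dz":0,"turn":0},{"claw":1,"dx":0.04,"dy":-0.009,"dz":0,"turn":0},{"claw":1,"dx":0.04,"dy":-0.009,"dz":0,"turn":0},{"claw":1,"dx":0.04,"dy":-0.009,"dz":0,"turn":0},{"claw":1,"dx":0.04,"dy":-0.009,"dz":0,"turn":0},{"claw":1,"dx":0.04,"dy":-0.009,"dz":0,"turn":0},{"claw":1,"dx":0.04,"dy":-0.009,"dz":0,"turn":0},{"claw":1,"dx":0.04,"dy":-0.009,"dz":0,"turn":0},{"claw":1,"dx":0.04,"dy":-0.009,"dz":0,"turn":0},{"claw":1,"dx":0.04,"dy":-0.009,"dz":0,"turn":0},{"claw":1,"dx":0.04,"dy":0,"dz":0,"turn":0}]'

```text
time_s: 16.25
position: [0.4279, 0.142, 0.1763]
tool_rot: [[0.001, 1.0, 0.002], [1.0, -0.001, 0.0], [0.0, 0.002, -1.0]]
contact_force: [1.1, -0.5, 0.6]
grip_width: 0.0859
gripper_force: 0.0
```

Request:
carry_out --moves '[{"claw":1,"dx":0.017,"dy":-0.002,"dz":0,"turn":0},{"claw":1,"dx":0,"dy":0,"dz":0,"turn":0.11},{"claw":1,"dx":0,"dy":0,"dz":0,"turn":0.11},{"claw":1,"dx":0,"dy":0,"dz":0,"turn":0.1},{"claw":1,"dx":0,"dy":0,"dz":0,"turn":0}]'

```text
time_s: 16.75
position: [0.4269, 0.1576, 0.1761]
tool_rot: [[0.315, 0.949, 0.001], [0.949, -0.315, 0.0], [0.001, 0.001, -1.0]]
contact_force: [0.5, -0.4, 1.5]
grip_width: 0.0857
gripper_force: 0.0
```

Run:
```python
from h import *
f=grab_frame('top');s=grab_frame('side')
a=cv2.resize(f['pixels'][155:285,360:510],None,fx=3,fy=3,interpolation=cv2.INTER_CUBIC)
b=cv2.resize(s['pixels'][90:220,320:440],None,fx=2.9,fy=3,interpolation=cv2.INTER_CUBIC)
cv2.imwrite('pics/t5.png',np.hstack([a,b])[...,::-1])
```

```text
(no output)
```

View pics/t5.png

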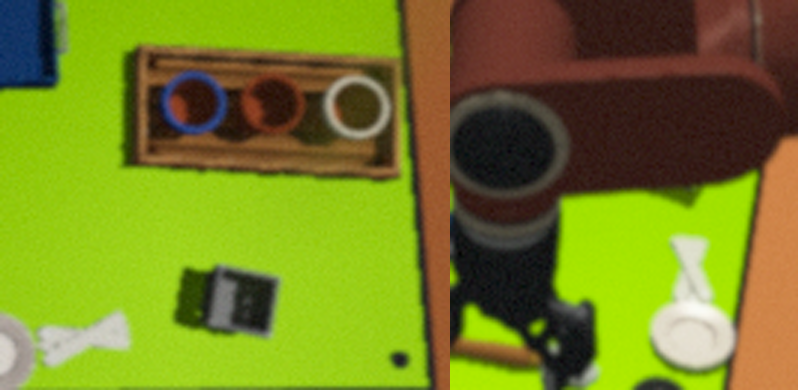

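All three terracotta pots stand upright in the wooden tray, at (193,102), (272,103) and (357,106). The grey pot's rim spans (215,265) to (280,335), which agrees with the earlier estimate. Grasping the black pot.

Request:
carry_out --moves '[{"claw":1,"dx":0,"dy":0,"dz":0.04,"turn":0},{"claw":1,"dx":0,"dy":0,"dz":0.045,"turn":0},{"claw":1,"dx":0,"dy":0,"dz":0.035,"turn":0},{"claw":1,"dx":0,"dy":0,"dz":0.018,"turn":0},{"claw":1,"dx":0,"dy":0,"dz":0,"turn":0},{"claw":-1,"dx":0,"dy":0,"dz":0,"turn":0},{"claw":-1,"dx":0,"dy":0,"dz":0,"turn":0},{"claw":-1,"dx":0,"dy":0,"dz":0,"turn":0},{"claw":-1,"dx":0,"dy":0,"dz":0,"turn":0},{"claw":-1,"dx":0,"dy":0,"dz":0,"turn":0},{"claw":-1,"dx":0,"dy":0,"dz":0,"turn":0}]'

```text
time_s: 17.95
position: [0.4287, 0.1578, 0.0396]
tool_rot: [[0.316, 0.949, 0.004], [0.949, -0.316, 0.001], [0.002, 0.004, -1.0]]
contact_force: [0.4, -0.3, 6.9]
grip_width: 0.0587
gripper_force: 66.4
```

Request:
carry_out --moves '[{"claw":-1,"dx":0,"dy":0,"dz":-0.01,"turn":0},{"claw":-1,"dx":0,"dy":0,"dz":-0.03,"turn":0},{"claw":-1,"dx":0,"dy":0,"dz":-0.04,"turn":0},{"claw":-1,"dx":0,"dy":0,"dz":-0.04,"turn":0},{"claw":-1,"dx":0,"dy":0,"dz":-0.018,"turn":0},{"claw":-1,"dx":0,"dy":0,"dz":0,"turn":-0.125},{"claw":-1,"dx":0,"dy":0,"dz":0,"turn":-0.125},{"claw":-1,"dx":0,"dy":0,"dz":0,"turn":0}]'

```text
time_s: 18.75
position: [0.4266, 0.1574, 0.1759]
tool_rot: [[0.071, 0.997, 0.001], [0.997, -0.071, 0.0], [0.0, 0.001, -1.0]]
contact_force: [-0.1, -0.4, -0.6]
grip_width: 0.0591
gripper_force: 65.5
```

Run:
```python
from h import *
f=grab_frame('top');s=grab_frame('side')
a=cv2.resize(f['pixels'][150:280,170:310],None,fx=3,fy=3,interpolation=cv2.INTER_CUBIC)
b=cv2.resize(s['pixels'][170:300,270:390],None,fx=3,fy=3,interpolation=cv2.INTER_CUBIC)
cv2.imwrite('pics/t6.png',np.hstack([a,b])[...,::-1])
```

```text
(no output)
```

View pics/t6.png

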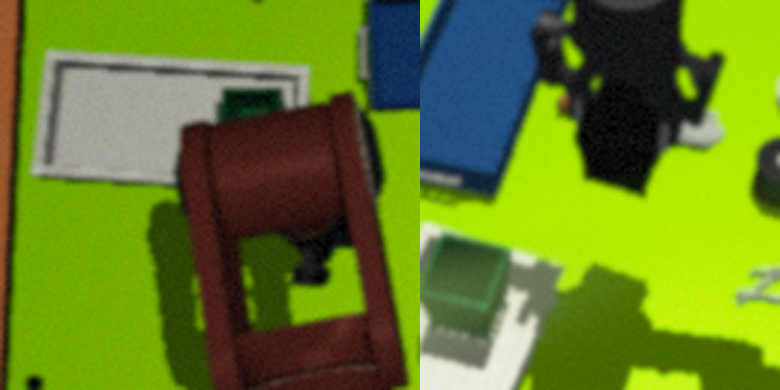

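The black pot is held straight, and the green pot stands undisturbed. Carrying it to the far end of the white tray.

Request:
carry_out --moves '[{"claw":-1,"dx":0.0375,"dy":0.0146,"dz":0,"turn":0},{"claw":-1,"dx":0.0375,"dy":0.0146,"dz":0,"turn":0},{"claw":-1,"dx":0.0375,"dy":0.0146,"dz":0,"turn":0},{"claw":-1,"dx":0.0375,"dy":0.0146,"dz":0,"turn":0},{"claw":-1,"dx":0.0375,"dy":0.0146,"dz":0,"turn":0},{"claw":-1,"dx":0.0375,"dy":0.0146,"dz":0,"turn":0},{"claw":-1,"dx":0.0375,"dy":0.0146,"dz":0,"turn":0},{"claw":-1,"dx":0,"dy":0,"dz":0,"turn":0},{"claw":-1,"dx":0,"dy":0,"dz":0.03,"turn":0},{"claw":-1,"dx":0,"dy":0,"dz":0.04,"turn":0},{"claw":-1,"dx":0,"dy":0,"dz":0.03,"turn":0},{"claw":-1,"dx":0,"dy":0,"dz":0.015,"turn":0}]'

```text
time_s: 20.05
position: [0.545, 0.4102, 0.0561]
tool_rot: [[0.073, 0.997, -0.006], [0.997, -0.073, -0.004], [-0.004, -0.005, -1.0]]
contact_force: [-0.7, -0.1, -0.5]
grip_width: 0.059
gripper_force: 65.5
```

Request:
carry_out --moves '[{"claw":-1,"dx":0,"dy":0,"dz":0.004,"turn":0},{"claw":-1,"dx":0,"dy":0,"dz":0.003,"turn":0},{"claw":-1,"dx":0,"dy":0,"dz":0.002,"turn":0},{"claw":-1,"dx":0,"dy":0,"dz":0.002,"turn":0},{"claw":-1,"dx":0,"dy":0,"dz":0,"turn":0},{"claw":-1,"dx":0,"dy":0,"dz":0,"turn":0}]'

```text
time_s: 20.65
position: [0.5478, 0.4122, 0.0501]
tool_rot: [[0.071, 0.997, 0.001], [0.997, -0.071, 0.001], [0.001, 0.001, -1.0]]
contact_force: [0.1, -0.2, -0.8]
grip_width: 0.0588
gripper_force: 65.5
```

Request:
carry_out --moves '[{"claw":-1,"dx":0,"dy":0,"dz":0.002,"turn":0},{"claw":-1,"dx":0,"dy":0,"dz":0.002,"turn":0},{"claw":-1,"dx":0,"dy":0,"dz":0.001,"turn":0},{"claw":-1,"dx":0,"dy":0,"dz":0.001,"turn":0},{"claw":-1,"dx":0,"dy":0,"dz":0,"turn":0},{"claw":-1,"dx":0,"dy":0,"dz":0,"turn":0}]'

```text
time_s: 21.25
position: [0.5476, 0.4121, 0.0447]
tool_rot: [[0.071, 0.997, 0.0], [0.997, -0.071, -0.0], [-0.0, 0.0, -1.0]]
contact_force: [-2.5, -1.3, 5.9]
grip_width: 0.0589
gripper_force: 66.2
```

Request:
carry_out --moves '[{"claw":1,"dx":0,"dy":0,"dz":0,"turn":0},{"claw":1,"dx":0,"dy":0,"dz":0,"turn":0},{"claw":1,"dx":0,"dy":0,"dz":0,"turn":0},{"claw":1,"dx":0,"dy":0,"dz":0,"turn":0},{"claw":1,"dx":0,"dy":0,"dz":0,"turn":0},{"claw":1,"dx":0,"dy":0,"dz":-0.01,"turn":0},{"claw":1,"dx":0,"dy":0,"dz":-0.03,"turn":0},{"claw":1,"dx":0,"dy":0,"dz":-0.045,"turn":0},{"claw":1,"dx":0,"dy":0,"dz":-0.045,"turn":0}]'

```text
time_s: 22.15
position: [0.5469, 0.4117, 0.1746]
tool_rot: [[0.071, 0.997, -0.001], [0.997, -0.071, -0.001], [-0.001, -0.001, -1.0]]
contact_force: [0.9, -0.2, -0.5]
grip_width: 0.0853
gripper_force: 0.0
```

Request:
carry_out --moves '[{"claw":1,"dx":-0.04,"dy":-0.009,"dz":0,"turn":0},{"claw":1,"dx":-0.04,"dy":-0.009,"dz":0,"turn":0},{"claw":1,"dx":-0.04,"dy":-0.009,"dz":0,"turn":0},{"claw":1,"dx":-0.04,"dy":-0.009,"dz":0,"turn":0},{"claw":1,"dx":-0.04,"dy":-0.009,"dz":0,"turn":0},{"claw":1,"dx":-0.04,"dy":-0.009,"dz":0,"turn":0},{"claw":1,"dx":-0.04,"dy":-0.009,"dz":0,"turn":0},{"claw":1,"dx":-0.04,"dy":-0.009,"dz":0,"turn":0},{"claw":1,"dx":-0.04,"dy":-0.009,"dz":0,"turn":0},{"claw":1,"dx":-0.04,"dy":-0.009,"dz":0,"turn":0},{"claw":1,"dx":-0.04,"dy":-0.009,"dz":0,"turn":0},{"claw":1,"dx":-0.04,"dy":-0.009,"dz":0,"turn":0}]'

```text
time_s: 23.35
position: [0.405, -0.0605, 0.1744]
tool_rot: [[0.071, 0.997, 0.002], [0.997, -0.071, -0.001], [-0.001, 0.002, -1.0]]
contact_force: [0.5, 0.1, 0.2]
grip_width: 0.0854
gripper_force: 0.0
```

Request:
carry_out --moves '[{"claw":1,"dx":-0.04,"dy":-0.009,"dz":0,"turn":0},{"claw":1,"dx":-0.04,"dy":-0.009,"dz":0,"turn":0},{"claw":1,"dx":-0.04,"dy":-0.009,"dz":0,"turn":0},{"claw":1,"dx":-0.04,"dy":-0.009,"dz":0,"turn":0},{"claw":1,"dx":-0.04,"dy":-0.009,"dz":0,"turn":0},{"claw":1,"dx":-0.04,"dy":-0.009,"dz":0,"turn":0},{"claw":1,"dx":-0.005,"dy":-0.001,"dz":0,"turn":0},{"claw":1,"dx":0,"dy":0,"dz":0,"turn":0.138},{"claw":1,"dx":0,"dy":0,"dz":0,"turn":0},{"claw":1,"dx":0,"dy":0,"dz":0,"turn":0}]'

```text
time_s: 24.35
position: [0.3334, -0.299, 0.1736]
tool_rot: [[0.205, 0.979, 0.0], [0.979, -0.205, -0.0], [-0.0, 0.0, -1.0]]
contact_force: [-0.1, -0.0, -0.5]
grip_width: 0.0854
gripper_force: 0.0
```

Request:
carry_out --moves '[{"claw":1,"dx":-0.001,"dy":0,"dz":0.04,"turn":0},{"claw":1,"dx":0,"dy":0,"dz":0.045,"turn":0},{"claw":1,"dx":0,"dy":0,"dz":0.035,"turn":0},{"claw":1,"dx":0,"dy":0,"dz":0.016,"turn":0},{"claw":1,"dx":0,"dy":0,"dz":0,"turn":0},{"claw":-1,"dx":0,"dy":0,"dz":0,"turn":0},{"claw":-1,"dx":0,"dy":0,"dz":0,"turn":0},{"claw":-1,"dx":0,"dy":0,"dz":0,"turn":0},{"claw":-1,"dx":0,"dy":0,"dz":0,"turn":0},{"claw":-1,"dx":0,"dy":0,"dz":0,"turn":0},{"claw":-1,"dx":0,"dy":0,"dz":0,"turn":0}]'

```text
time_s: 25.45
position: [0.3342, -0.3019, 0.0396]
tool_rot: [[0.207, 0.978, 0.003], [0.978, -0.207, -0.003], [-0.002, 0.003, -1.0]]
contact_force: [-0.3, 0.8, 7.5]
grip_width: 0.0589
gripper_force: 66.3
```

Request:
carry_out --moves '[{"claw":-1,"dx":0,"dy":0,"dz":-0.01,"turn":0},{"claw":-1,"dx":0,"dy":0,"dz":-0.03,"turn":0},{"claw":-1,"dx":0,"dy":0,"dz":-0.04,"turn":0},{"claw":-1,"dx":0,"dy":0,"dz":-0.04,"turn":0},{"claw":-1,"dx":0,"dy":0,"dz":-0.016,"turn":0},{"claw":-1,"dx":0,"dy":0,"dz":0,"turn":-0.138},{"claw":-1,"dx":0,"dy":0,"dz":0,"turn":0},{"claw":-1,"dx":0,"dy":0,"dz":0,"turn":0}]'

```text
time_s: 26.25
position: [0.3326, -0.3001, 0.173]
tool_rot: [[0.074, 0.997, -0.001], [0.997, -0.074, 0.001], [0.001, -0.001, -1.0]]
contact_force: [0.0, 0.4, -0.7]
grip_width: 0.0587
gripper_force: 65.5
```

Run:
```python
from h import *
f=grab_frame('top');s=grab_frame('side')
a=cv2.resize(f['pixels'][150:280,170:310],None,fx=3,fy=3,interpolation=cv2.INTER_CUBIC)
b=cv2.resize(s['pixels'][80:210,320:440],None,fx=3,fy=3,interpolation=cv2.INTER_CUBIC)
cv2.imwrite('pics/t7.png',np.hstack([a,b])[...,::-1])
```

```text
(no output)
```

View pics/t7.png

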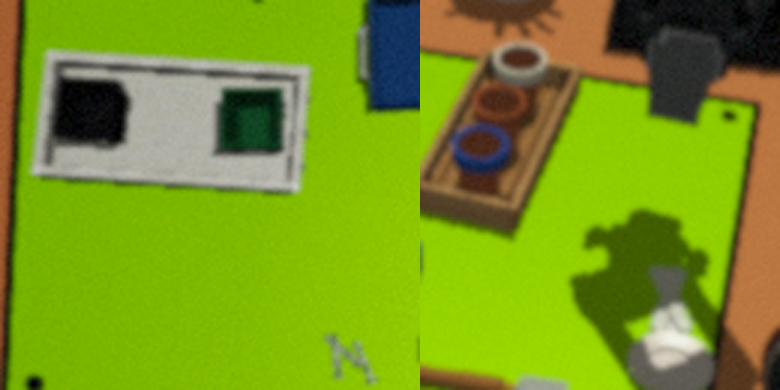

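The black pot stands in the white tray at (90,110) and the green one at (250,120), leaving a middle gap of about 88 mm. The grey pot is held upright. Placing it at (0.541, 0.330).

Request:
carry_out --moves '[{"claw":-1,"dx":0.04,"dy":0.01,"dz":0,"turn":0},{"claw":-1,"dx":0.04,"dy":0.01,"dz":0,"turn":0},{"claw":-1,"dx":0.04,"dy":0.01,"dz":0,"turn":0},{"claw":-1,"dx":0.04,"dy":0.01,"dz":0,"turn":0},{"claw":-1,"dx":0.04,"dy":0.01,"dz":0,"turn":0},{"claw":-1,"dx":0.04,"dy":0.01,"dz":0,"turn":0},{"claw":-1,"dx":0.04,"dy":0.01,"dz":0,"turn":0},{"claw":-1,"dx":0.04,"dy":0.01,"dz":0,"turn":0},{"claw":-1,"dx":0.04,"dy":0.01,"dz":0,"turn":0},{"claw":-1,"dx":0.04,"dy":0.01,"dz":0,"turn":0},{"claw":-1,"dx":0.04,"dy":0.01,"dz":0,"turn":0},{"claw":-1,"dx":0.04,"dy":0.01,"dz":0,"turn":0}]'

```text
time_s: 27.55
position: [0.4867, 0.1715, 0.1725]
tool_rot: [[0.072, 0.997, -0.001], [0.997, -0.072, -0.0], [-0.001, -0.001, -1.0]]
contact_force: [0.8, -1.2, -0.2]
grip_width: 0.0591
gripper_force: 65.5
```

Request:
carry_out --moves '[{"claw":-1,"dx":0.04,"dy":0.01,"dz":0,"turn":0},{"claw":-1,"dx":0.04,"dy":0.01,"dz":0,"turn":0},{"claw":-1,"dx":0.04,"dy":0.01,"dz":0,"turn":0},{"claw":-1,"dx":0.04,"dy":0.01,"dz":0,"turn":0},{"claw":-1,"dx":0.004,"dy":0.001,"dz":0,"turn":0},{"claw":-1,"dx":0,"dy":0,"dz":0,"turn":0},{"claw":-1,"dx":0,"dy":0,"dz":0,"turn":0},{"claw":-1,"dx":0,"dy":0,"dz":0,"turn":0}]'

```text
time_s: 28.35
position: [0.5392, 0.3292, 0.173]
tool_rot: [[0.073, 0.997, -0.001], [0.997, -0.073, -0.001], [-0.001, -0.001, -1.0]]
contact_force: [-0.1, -0.3, -0.3]
grip_width: 0.0588
gripper_force: 65.5
```

Request:
carry_out --moves '[{"claw":-1,"dx":0.001,"dy":0.002,"dz":0.03,"turn":0},{"claw":-1,"dx":0,"dy":0,"dz":0.04,"turn":0},{"claw":-1,"dx":0,"dy":0,"dz":0.03,"turn":0},{"claw":-1,"dx":0,"dy":0,"dz":0.014,"turn":0},{"claw":-1,"dx":0,"dy":0,"dz":0.004,"turn":0},{"claw":-1,"dx":0,"dy":0,"dz":0.003,"turn":0},{"claw":-1,"dx":0,"dy":0,"dz":0.002,"turn":0},{"claw":-1,"dx":0,"dy":0,"dz":0.002,"turn":0},{"claw":-1,"dx":0,"dy":0,"dz":0,"turn":0},{"claw":-1,"dx":0,"dy":0,"dz":0,"turn":0}]'

```text
time_s: 29.35
position: [0.5419, 0.3314, 0.049]
tool_rot: [[0.071, 0.997, 0.001], [0.997, -0.071, 0.0], [0.001, 0.001, -1.0]]
contact_force: [0.1, -0.3, -0.6]
grip_width: 0.0589
gripper_force: 65.5
```

Request:
carry_out --moves '[{"claw":-1,"dx":0,"dy":0,"dz":0.002,"turn":0},{"claw":-1,"dx":0,"dy":0,"dz":0.001,"turn":0},{"claw":-1,"dx":0,"dy":0,"dz":0.001,"turn":0},{"claw":-1,"dx":0,"dy":0,"dz":0.001,"turn":0},{"claw":-1,"dx":0,"dy":0,"dz":0,"turn":0},{"claw":-1,"dx":0,"dy":0,"dz":0,"turn":0}]'

```text
time_s: 29.95
position: [0.5417, 0.3314, 0.0446]
tool_rot: [[0.071, 0.997, -0.0], [0.997, -0.071, 0.0], [0.0, -0.0, -1.0]]
contact_force: [-3.3, -1.5, 6.0]
grip_width: 0.0592
gripper_force: 66.2
```

Request:
carry_out --moves '[{"claw":1,"dx":0,"dy":0,"dz":0,"turn":0},{"claw":1,"dx":0,"dy":0,"dz":0,"turn":0},{"claw":1,"dx":0,"dy":0,"dz":0,"turn":0},{"claw":1,"dx":0,"dy":0,"dz":0,"turn":0},{"claw":1,"dx":0,"dy":0,"dz":0,"turn":0},{"claw":1,"dx":0,"dy":0,"dz":-0.01,"turn":0},{"claw":1,"dx":0,"dy":0,"dz":-0.03,"turn":0},{"claw":1,"dx":0,"dy":0,"dz":-0.045,"turn":0},{"claw":1,"dx":0,"dy":0,"dz":-0.045,"turn":0}]'

```text
time_s: 30.85
position: [0.541, 0.3309, 0.1747]
tool_rot: [[0.071, 0.997, -0.001], [0.997, -0.071, -0.0], [-0.001, -0.001, -1.0]]
contact_force: [0.7, -0.0, 1.2]
grip_width: 0.0854
gripper_force: 0.0
```

Run:
```python
from h import *
for n,(x,y,w,hh) in dict(top=(322,190,24,60),side=(312,196,64,30)).items():
    f=grab_frame(n);h=cv2.cvtColor(f['pixels'],cv2.COLOR_RGB2HSV)
    m0=cv2.bitwise_not(cv2.inRange(h,(28,110,30),(55,255,255)))
    red=cv2.inRange(h,(0,100,50),(25,255,255))
    for k,mm,z in(('all',m0,.008),('handle',red,.012)):
        m=np.zeros_like(mm);m[y:y+hh,x:x+w]=mm[y:y+hh,x:x+w]
        q=np.argwhere(m)[:,::-1];P=np.array([onz(f,p,z)[:2] for p in q],np.float32)
        l=cv2.fitLine(P,cv2.DIST_HUBER,0,.01,.01).ravel();t=(P-l[2:])@l[:2]
        print(n,k,len(q),'mean',P.mean(0).round(4),'dir',np.degrees(np.arctan2(l[1],l[0])).round(1),'ends',(l[2:]+l[:2]*t.min()).round(3),(l[2:]+l[:2]*t.max()).round(3))
```

```text
top all 371 mean [0.4301 0.0073] dir 3.2 ends [0.368 0.004] [0.527 0.013]
top handle 150 mean [0.4759 0.0103] dir 3.1 ends [0.426 0.008] [0.526 0.013]
side all 400 mean [0.4394 0.0063] dir 0.1 ends [0.371 0.006] [0.551 0.006]
side handle 174 mean [0.4821 0.01  ] dir 2.3 ends [0.427 0.009] [0.549 0.014]
```

The trowel axis is at 3.1°, with the grip point near (0.4535, 0.009). Moving over it and turning to θ = -86.9°, fingers half open.

Request:
carry_out --moves '[{"claw":1,"dx":-0.041,"dy":-0.008,"dz":0,"turn":0},{"claw":1,"dx":-0.041,"dy":-0.008,"dz":0,"turn":0},{"claw":1,"dx":-0.041,"dy":-0.008,"dz":0,"turn":0},{"claw":1,"dx":-0.041,"dy":-0.008,"dz":0,"turn":0},{"claw":1,"dx":-0.041,"dy":-0.008,"dz":0,"turn":0},{"claw":1,"dx":-0.041,"dy":-0.008,"dz":0,"turn":0},{"claw":1,"dx":-0.041,"dy":-0.008,"dz":0,"turn":0},{"claw":1,"dx":-0.04,"dy":-0.008,"dz":0,"turn":0},{"claw":0,"dx":0,"dy":0,"dz":0,"turn":0}]'

```text
time_s: 31.85
position: [0.4536, 0.0062, 0.1737]
tool_rot: [[0.077, 0.997, 0.001], [0.997, -0.077, -0.002], [-0.001, 0.001, -1.0]]
contact_force: [-0.3, -0.2, 0.1]
grip_width: 0.0734
gripper_force: 0.0
```

Request:
carry_out --moves '[{"claw":0,"dx":0,"dy":0,"dz":0,"turn":0.1446},{"claw":0,"dx":0,"dy":0,"dz":0,"turn":0.1446},{"claw":0,"dx":0,"dy":0,"dz":0,"turn":0.1446},{"claw":0,"dx":0,"dy":0,"dz":0,"turn":0.1446},{"claw":0,"dx":0,"dy":0,"dz":0,"turn":0.1446},{"claw":0,"dx":0,"dy":0,"dz":0,"turn":0.1446},{"claw":0,"dx":0,"dy":0,"dz":0,"turn":0.1446},{"claw":0,"dx":0,"dy":0,"dz":0,"turn":0.1446},{"claw":0,"dx":0,"dy":0,"dz":0,"turn":0.1446},{"claw":0,"dx":0,"dy":0,"dz":0,"turn":0.1446},{"claw":0,"dx":0,"dy":0,"dz":0,"turn":0},{"claw":0,"dx":0,"dy":0,"dz":0,"turn":0}]'

```text
time_s: 33.05
position: [0.4545, 0.01, 0.1735]
tool_rot: [[0.998, 0.057, 0.0], [0.057, -0.998, 0.0], [0.0, -0.0, -1.0]]
contact_force: [-0.4, 0.5, -0.2]
grip_width: 0.0425
gripper_force: 0.0
```

Run:
```python
from h import *
f=grab_frame('top');s=grab_frame('side')
a=cv2.resize(f['pixels'][150:280,170:310],None,fx=3,fy=3,interpolation=cv2.INTER_CUBIC)
b=cv2.resize(s['pixels'][140:270,280:400],None,fx=3,fy=3,interpolation=cv2.INTER_CUBIC)
cv2.imwrite('pics/t8.png',np.hstack([a,b])[...,::-1])
```

```text
(no output)
```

View pics/t8.png

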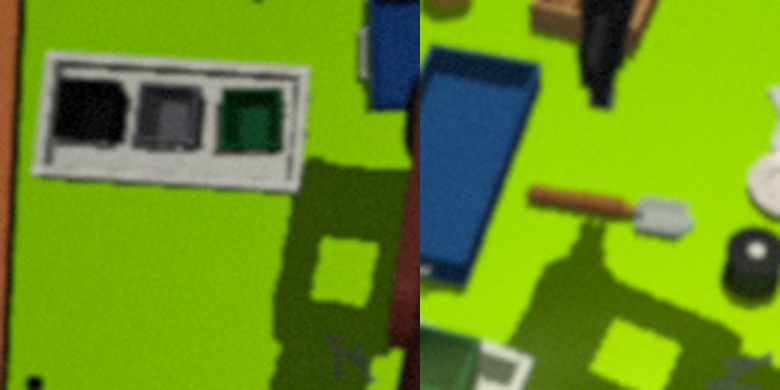

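The three square pots stand in a row in the white tray, at (90,110), (168,117) and (250,120). The fingers are above the trowel handle, which lies clear. Going down.

Request:
carry_out --moves '[{"claw":0,"dx":0,"dy":0,"dz":0.04,"turn":0},{"claw":0,"dx":0,"dy":0,"dz":0.045,"turn":0},{"claw":0,"dx":0,"dy":0,"dz":0.04,"turn":0},{"claw":0,"dx":0,"dy":0,"dz":0.025,"turn":0},{"claw":0,"dx":0,"dy":0,"dz":0.01,"turn":0},{"claw":0,"dx":0,"dy":0,"dz":0,"turn":0},{"claw":0,"dx":0,"dy":0,"dz":0,"turn":0}]'

```text
time_s: 33.85
position: [0.4556, 0.0095, 0.0147]
tool_rot: [[0.999, 0.054, 0.002], [0.054, -0.999, -0.0], [0.002, 0.0, -1.0]]
contact_force: [0.1, -0.5, 0.6]
grip_width: 0.0431
gripper_force: 0.0
```

Request:
carry_out --moves '[{"claw":0,"dx":-0.001,"dy":0,"dz":0.005,"turn":0},{"claw":0,"dx":0,"dy":0,"dz":0.003,"turn":0},{"claw":0,"dx":0,"dy":0,"dz":0,"turn":0},{"claw":-1,"dx":0,"dy":0,"dz":0,"turn":0},{"claw":-1,"dx":0,"dy":0,"dz":0,"turn":0},{"claw":-1,"dx":0,"dy":0,"dz":0,"turn":0},{"claw":-1,"dx":0,"dy":0,"dz":0,"turn":0},{"claw":-1,"dx":0,"dy":0,"dz":0,"turn":0},{"claw":-1,"dx":0,"dy":0,"dz":0,"turn":0}]'

```text
time_s: 34.75
position: [0.4538, 0.0095, 0.0059]
tool_rot: [[0.999, 0.053, 0.001], [0.053, -0.999, -0.0], [0.001, 0.0, -1.0]]
contact_force: [-1.7, -0.3, 5.8]
grip_width: 0.0178
gripper_force: 59.1
```

Request:
carry_out --moves '[{"claw":-1,"dx":0,"dy":0,"dz":-0.01,"turn":0},{"claw":-1,"dx":0,"dy":0,"dz":-0.03,"turn":0},{"claw":-1,"dx":0,"dy":0,"dz":-0.04,"turn":0},{"claw":-1,"dx":0,"dy":0,"dz":-0.02,"turn":0},{"claw":-1,"dx":0,"dy":0,"dz":0,"turn":0}]'

```text
time_s: 35.25
position: [0.4558, 0.0093, 0.1091]
tool_rot: [[0.999, 0.053, 0.007], [0.053, -0.999, -0.001], [0.007, 0.001, -1.0]]
contact_force: [0.6, -0.5, -0.5]
grip_width: 0.0176
gripper_force: 58.7
```

Request:
carry_out --moves '[{"claw":-1,"dx":0,"dy":0,"dz":0,"turn":-0.14},{"claw":-1,"dx":0,"dy":0,"dz":0,"turn":-0.14},{"claw":-1,"dx":0,"dy":0,"dz":0,"turn":-0.14},{"claw":-1,"dx":0,"dy":0,"dz":0,"turn":-0.14},{"claw":-1,"dx":0,"dy":0,"dz":0,"turn":-0.14},{"claw":-1,"dx":0,"dy":0,"dz":0,"turn":-0.14},{"claw":-1,"dx":0,"dy":0,"dz":0,"turn":-0.14},{"claw":-1,"dx":0,"dy":0,"dz":0,"turn":-0.14},{"claw":-1,"dx":0,"dy":0,"dz":0,"turn":-0.14},{"claw":-1,"dx":0,"dy":0,"dz":0,"turn":-0.14},{"claw":-1,"dx":0,"dy":0,"dz":0,"turn":-0.138},{"claw":-1,"dx":0,"dy":0,"dz":0,"turn":0}]'

```text
time_s: 36.45
position: [0.4519, 0.0097, 0.1032]
tool_rot: [[-0.02, 1.0, -0.004], [1.0, 0.02, 0.001], [0.001, -0.004, -1.0]]
contact_force: [-0.0, 0.4, -1.6]
grip_width: 0.0177
gripper_force: 58.6
```

Run:
```python
from h import *
f=grab_frame('top');s=grab_frame('side')
a=cv2.resize(f['pixels'][130:260,260:400],None,fx=3,fy=3,interpolation=cv2.INTER_CUBIC)
b=cv2.resize(s['pixels'][140:270,270:390],None,fx=3,fy=3,interpolation=cv2.INTER_CUBIC)
cv2.imwrite('pics/t9.png',np.hstack([a,b])[...,::-1])
```

```text
(no output)
```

View pics/t9.png

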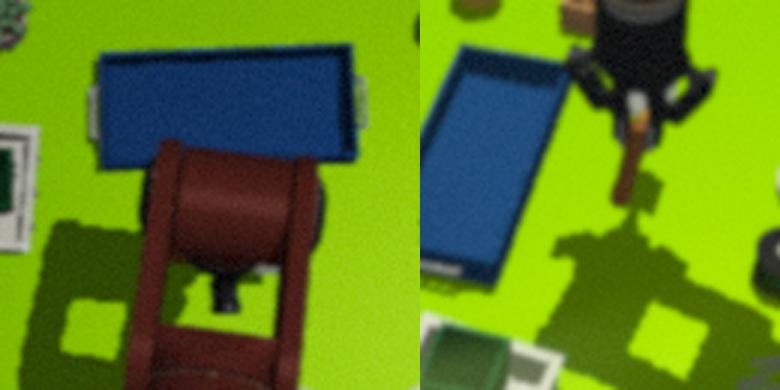

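The trowel is held level with its blade towards -y, parallel to the blue tray. Moving over the tray and lowering.

Request:
carry_out --moves '[{"claw":-1,"dx":-0.0015,"dy":0.041,"dz":0,"turn":0},{"claw":-1,"dx":-0.0015,"dy":0.041,"dz":0,"turn":0},{"claw":-1,"dx":-0.0015,"dy":0.041,"dz":0,"turn":0},{"claw":-1,"dx":-0.0015,"dy":0.04,"dz":0,"turn":0},{"claw":-1,"dx":0,"dy":0,"dz":0,"turn":0},{"claw":-1,"dx":0,"dy":0,"dz":0,"turn":0},{"claw":-1,"dx":0,"dy":0,"dz":0.03,"turn":0},{"claw":-1,"dx":0,"dy":0,"dz":0.03,"turn":0},{"claw":-1,"dx":0,"dy":0,"dz":0.015,"turn":0},{"claw":-1,"dx":0,"dy":0,"dz":0.007,"turn":0},{"claw":-1,"dx":0,"dy":0,"dz":0,"turn":0},{"claw":-1,"dx":0,"dy":0,"dz":0,"turn":0}]'

```text
time_s: 37.75
position: [0.6173, 0.0068, 0.0248]
tool_rot: [[-0.02, 1.0, 0.002], [1.0, 0.02, -0.0], [-0.0, 0.002, -1.0]]
contact_force: [0.8, -0.8, -0.7]
grip_width: 0.0174
gripper_force: 59.0
```

Request:
carry_out --moves '[{"claw":-1,"dx":0,"dy":0,"dz":0.004,"turn":0},{"claw":-1,"dx":0,"dy":0,"dz":0.003,"turn":0},{"claw":-1,"dx":0,"dy":0,"dz":0.002,"turn":0},{"claw":-1,"dx":0,"dy":0,"dz":0.002,"turn":0},{"claw":-1,"dx":0,"dy":0,"dz":0,"turn":0},{"claw":-1,"dx":0,"dy":0,"dz":0,"turn":0}]'

```text
time_s: 38.35
position: [0.6164, 0.0069, 0.0122]
tool_rot: [[-0.021, 1.0, -0.0], [1.0, 0.021, 0.0], [0.0, -0.0, -1.0]]
contact_force: [0.3, -1.2, -0.6]
grip_width: 0.0174
gripper_force: 59.0
```

Request:
carry_out --moves '[{"claw":-1,"dx":0,"dy":0,"dz":0.001,"turn":0},{"claw":-1,"dx":0,"dy":0,"dz":0.001,"turn":0},{"claw":-1,"dx":0,"dy":0,"dz":0,"turn":0},{"claw":-1,"dx":0,"dy":0,"dz":0,"turn":0}]'

```text
time_s: 38.75
position: [0.6167, 0.0069, 0.0109]
tool_rot: [[-0.021, 1.0, 0.0], [1.0, 0.021, -0.0], [-0.0, 0.0, -1.0]]
contact_force: [-2.3, 0.8, 3.8]
grip_width: 0.0174
gripper_force: 59.5
```

Request:
carry_out --moves '[{"claw":0,"dx":0,"dy":0,"dz":0,"turn":0},{"claw":0,"dx":0,"dy":0,"dz":0,"turn":0},{"claw":0,"dx":0,"dy":0,"dz":0,"turn":0},{"claw":0,"dx":0,"dy":0,"dz":0,"turn":0},{"claw":0,"dx":0,"dy":0,"dz":-0.01,"turn":0},{"claw":0,"dx":0,"dy":0,"dz":-0.03,"turn":0},{"claw":0,"dx":0,"dy":0,"dz":-0.045,"turn":0},{"claw":0,"dx":0,"dy":0,"dz":-0.045,"turn":0},{"claw":0,"dx":0,"dy":0,"dz":-0.045,"turn":0}]'

```text
time_s: 39.65
position: [0.6162, 0.007, 0.1878]
tool_rot: [[-0.021, 1.0, 0.001], [1.0, 0.021, -0.0], [-0.0, 0.001, -1.0]]
contact_force: [1.1, -0.7, 0.3]
grip_width: 0.0429
gripper_force: 0.0
```

Request:
carry_out --moves '[{"claw":0,"dx":0,"dy":-0.04,"dz":0,"turn":0},{"claw":0,"dx":0,"dy":-0.04,"dz":0,"turn":0},{"claw":0,"dx":0,"dy":-0.04,"dz":0,"turn":0},{"claw":0,"dx":0,"dy":-0.04,"dz":0,"turn":0},{"claw":0,"dx":0,"dy":-0.03,"dz":0,"turn":0},{"claw":0,"dx":0,"dy":0,"dz":0,"turn":0},{"claw":0,"dx":0,"dy":0,"dz":0,"turn":0}]'

```text
time_s: 40.35
position: [0.4267, 0.0029, 0.1862]
tool_rot: [[-0.02, 1.0, 0.003], [1.0, 0.02, -0.0], [-0.0, 0.003, -1.0]]
contact_force: [0.5, -0.6, -0.3]
grip_width: 0.0428
gripper_force: 0.0
```

Run:
```python
from h import *
f=grab_frame('top');s=grab_frame('side')
a=cv2.resize(f['pixels'][110:260,170:510],None,fx=2.3,fy=2.3,interpolation=cv2.INTER_CUBIC)
b=cv2.resize(s['pixels'][90:340,200:440],None,fx=1,fy=1)
p=np.zeros((600,782,3),np.uint8);p[:345,:782]=a;p[345:595,:240]=b
p[345:595,260:760]=cv2.resize(s['pixels'][150:250,230:430],None,fx=2.5,fy=2.5,interpolation=cv2.INTER_CUBIC)
cv2.imwrite('pics/t10.png',p[...,::-1])
```

```text
(no output)
```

View pics/t10.png

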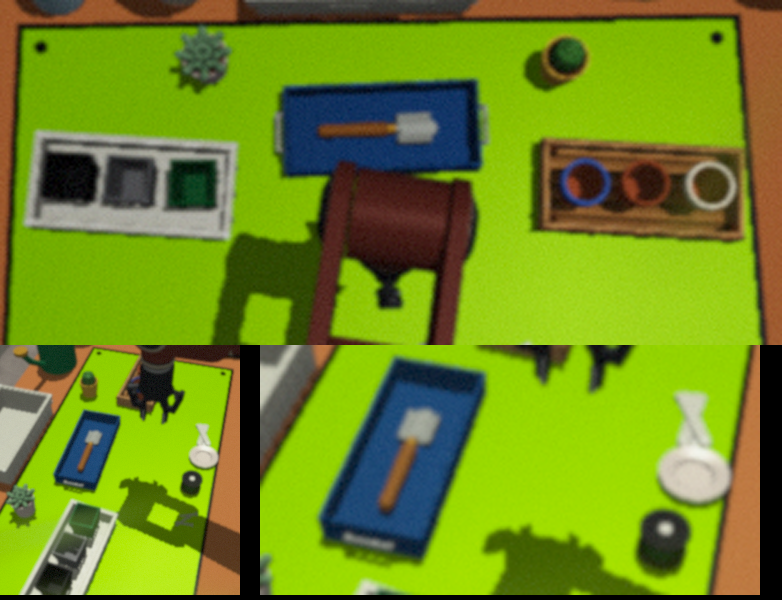

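The trowel lies flat in the middle of the blue tray at (378,128). The three square pots and the three clay pots stand upright in their trays, and the arm touches nothing.

```bash
python3 -c "
from cell import *
print(hand_in())"
```

```text
the job is handed in; nothing more can be done
None
```

The job is handed in at about 40 s: both terracotta pots stand in the wooden tray, both square pots stand in the white tray, and the trowel lies flat in the blue tray.

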